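# Refit the toy kennel's swing door with its retaining clip

## Task

Refit the kennel's swing door: press the door down its hinge post until it sits fully home, then pick up the orange retaining clip by its tab and push it sideways into the groove near the top of the post until it snaps in and is fully seated. The post gives a little: press steadily, but do not bend it over by more than 12 mm at its top or ram the clip. Let go of the clip and leave the other toys where they are.

Things in the scene. Friction and masses are not known exactly. Their poses are not given: they have to be found in the camera images.
- kennel: Brown wooden toy kennel, red roof, fixed to the table: 180 deep, 170 wide, 178 mm high, with a porch board 12 mm thick in front. Origin: centre of the underside. x points from the front (door side) to the back, y to the left as one looks in at the front, z up. The front wall's face lies at x = -90 mm, the roof's front edge at x = -95 mm.
- post_foot (a point): Foot of the upright aluminium hinge post on the porch, on its axis, 22 mm in front of the front wall, left of the doorway; axes as the kennel's. The post is 16 mm thick. Its foot sits in a black rubber bush: pushed sideways near its top, the post gives and leans several mm, and springs back upright when let go.
- post_groove (a point): On the post's axis, half-way up the groove near its top (z along the post). The groove is 8 mm high; its dark core is 11 mm thick. With the door home, the top of the door's upper eye (28 mm across) is level with the groove's lower edge, 4 mm below this point. The clip may go in from any side; straight towards the kennel's back (+x of the kennel) is clear.
- post_top (a point): Centre of the flat top of the hinge post, 12 mm above the middle of the groove; the 8 mm between groove and top are again 16 mm thick. A push of 10 N at the groove leans this point some 4 to 5 mm over; the post must not be bent over by more than 12 mm here.
- door (a joint): Swing of the door about the hinge post, rad: 0 shut (leaf along -y of the kennel from the post), growing as the door swings out to the front; at 1.57 the leaf points straight out (-x of the kennel). It turns with slight friction and stays where it is left.
- door_lift (a joint): How far the door has ridden up its post, m: 0 fully home on the collar at the foot; 0.009 to 0.014 at the start, so that the upper eye covers the groove. Friction holds it there; about 5 N straight down moves it.
- door_top (a point): Centre of the top edge of the door's leaf, 37 mm from the hinge axis: the place to press down; it moves with the door. The edge is level, 14 mm wide, and runs along the leaf from 14 to 100 mm off the hinge axis (y of this point points to the hinge, z up). With the door home it lies 4 mm below the groove's lower edge.
- clip_tab (a point): Centre, half-way up, of the upright grip tab of the orange retaining clip (painted steel, plastic tab), which lies flat on the table, tab up. The tab is 22 mm long (x), 10 mm thick (y), 34 mm high (z); its foot is level with the clip's underside, 17 mm below this point. Axes are the clip's: x points from the tab to the clip's open mouth, z up. The clip weighs 45 to 75 g.
- clip_seat (a point): Centre of the seat between the clip's two springy arms, where the post's axis must end up: 30 mm ahead (+x) of the tab's centre, mid-way in the 5 mm thick flat part, 2.5 mm above the underside. Same axes as clip_tab. The flat back of the seat is 5.5 mm behind this point; the tab's near end is 19 mm behind it.
- clip_mouth (a point): Middle of the clip's open mouth, 6 mm ahead (+x) of the seat's centre; arm ends are flared and 25 mm wide overall. Further in, the arms come within 6.6 mm of each other: the 11 mm core spreads them (9 to 18 N at the tightest, some 4 mm before the seat), then they snap behind it and the force drops; it rises again once the core meets the back of the seat.
- cat: White ceramic sitting cat figure, 56 mm across, 85 mm high; origin under its centre.
- chair: Blue plastic toy garden chair, 60 x 60 mm, 120 mm high; origin on the table under its centre.
- bowl: Grey plastic dog bowl, 68 mm across, 24 mm high; origin under its centre.
- trowel: Small aluminium trowel with wooden grip, 138 mm long, lying flat; origin on the table near its middle, x towards the blade.

How it is judged:
By the outcome, as a careful person would: the job done as asked, in the order asked, and still so for the second after the job is handed in, with the robot touching nothing.
It also fails if it takes over 72 s, if anything falls off the work surface, if the arm or the gripper's body presses on something with over 40 N, if the wrist force passes 120 N, or if a joint passes its speed limit or range.

## Robot

A 6-joint arm with a two-finger parallel gripper is mounted at the origin on the work surface. World frame = base frame: x ahead of the robot, y to its left, z up, the work surface at z = 0. Lengths are in m, angles in rad, forces in N, time in s.
With the tool pointing down it reaches from about 0.35 to 0.925 m from the base axis. Payload 6.4 kg.
Tool frame: the origin (TCP) lies at the very end of the fingers, on their centre line; the grasp point (between the pads) lies 19 mm behind it; z points along the fingers, y is the line along which they close (so a half turn about z gives the same grasp; the last joint's range is limited). The gripper opens to 85 mm and grips with 20 to 120 N. Pads are 22 mm wide; open, the fingers measure 114 mm over their backs; the gripper's body (76 mm by 85 mm) begins 54 mm behind the grasp point. The pads swing forward as they close: fully open they stand 13 mm farther back than shut.
Start: joints at [0.994, 0.245, 1.558, -0, 1.339, -0.174], TCP at [0.255, 0.598, 0.231] pointing down, gripper open.
Joint ranges: [-3.13, 3.13], [-1.02, 2.26], [0.13, 2.54], [-0.95, 4.09], [0.21, 2.88], [-2.74, 2.74]. Speed limits (rad/s): [2.57, 2.57, 3.14, 3.14, 3.14, 3.14].

## Interface

Orientations are given as a 3x3 rotation matrix whose columns are the frame's x, y, z axes.
In Python, from cell import monitor, grab_frame, camera_info, ticket gives the robot as it stands.
- The arm moves only by the tool drive_tool, never from a script. Its argument "steps" is a list of rows, each a list of 5 numbers: the opening, from 0 (shut) to 1 (fully open), then the shift along the tool's x, y, z scaled (see below), then the turn about the tool's z scaled (see below). In form: [[claw, dx, dy, dz, yaw], ...]. A call has 1 to 5 rows; each row is the pose to reach, as a shift and turn from the pose commanded when the call began, along the tool's axes at that moment; what a row does not reach only later rows make up. The controller multiplies each number of a shift by 150 mm and each number of a turn by pi/4 rad. A row lasts 1/10 s, in which the tool goes at most 50 mm and 8.59 degrees, less where a joint would pass 70% of its speed; a pose out of reach is approached as far as the arm can. A call with a number of a shift or a turn outside -1 to 1 is refused whole. A call with a gripper value outside its range is refused whole. The fingers move at their own pace and stop on an object; "grip_force" is the grip in N (left out, the last holds). Time passes only in rows, so rows that repeat a pose let the fingers close. It gives the time, the measured TCP pose, the force, the opening and the grip force at its end, in the units of the state.
- monitor.get_obs(): the state, without advancing time (a new reading comes with each control period).
- grab_frame(name): name is "scene" or "side" or "wrist"; returns (picture, depth): 384x512x3 uint8, blue, green, red; 384x512 float32, m along the optical axis (not along the pixel's ray), 0 where there is no reading.
- camera_info(name): a dict with "fx", "fy", "cx", "cy" (pixels), "rvec" (rotation vector, rad) and "tvec" (3), from world to camera coordinates, as OpenCV has them; the wrist camera has in their place "mount" (4x4, takes a point from camera to tool coordinates, whose origin is the TCP and whose axes are the flange's). Camera axes: x right, y down, z forward; pixel columns grow to the right and rows downward; lengths in m; the calibration is good to about 2 mm. The wrist camera is an equidistant fisheye: a pixel r from the principal point sees the ray r / f radians off the axis. A picture is of the moment at which its call begins: read the wrist's pose just before it. camera_info takes no time and is no camera call.
- ticket.close_job(): hands the job in; it is judged then, once.
The state is a dict: "time": time; "q": joint angles; "dq": joint speeds; "tau": joint torques, N m; "eef_pos": TCP position; "orientation": TCP orientation; "force": force on the tool from outside, world axes, zero at the start; "wrist_torque": the same for the moment, N m; "gripper_width": opening from 0.0 (shut) to 1.0 (fully open); "gripper_force": force on a finger pad.
Only numpy, scipy, OpenCV 4.12 (cv2) and the standard library are available. Lean on these libraries where they do the work, as an engineer would, in place of code of your own. Each camera call takes 0.05 s, during which the arm holds its last target. There are 200 camera calls.

## Working session

There is one attempt and no reset: what is moved stays moved. The work goes in short steps, Python scripts to look and compute and a tool call to move; the robot and the scene stay as the last step left them, time stands still between calls to the robot, and variables do not carry over. Pictures are saved under pics/ and viewed, at most 10 in all, crops included, and the job is handed in when it is done.

Besides the shell and the picture viewer there is one more tool, called after "Call:" by a JSON object that holds its "method" and its "body", one argument or row to a line. drive_tool: Moves the arm, as the interface text tells. Shifts and turns lie within -1 to 1; 1 stands for 150 mm of shift or pi/4 rad of turn. Its arguments: {"type":"object","properties":{"steps":{"type":"array"},"grip_force":{"type":"number"}},"required":["steps"]}

```bash
ls; mkdir -p pics; cat > h.py <<'E'
import numpy as np, cv2
from cell import monitor, grab_frame, camera_info, ticket
def world(name, depth):
    c=camera_info(name); R=cv2.Rodrigues(np.array(c["rvec"],float))[0]; t=np.array(c["tvec"],float).ravel()
    v,u=np.mgrid[:depth.shape[0],:depth.shape[1]]
    P=np.dstack([(u-c["cx"])/c["fx"]*depth,(v-c["cy"])/c["fy"]*depth,depth])
    return (P-t)@R
E
python3 - <<'E'
from h import *
o=monitor.get_obs(); print(o)
ims=[]
for n in ("scene","side"):
    im,d=grab_frame(n); np.savez(f"{n}0.npz",im=im,d=d); cv2.imwrite(f"pics/{n}0.png",cv2.resize(im,(800,600)))
    print(n,camera_info(n))
print(camera_info("wrist"))
E
```

```text
pics
{'time': 0.0, 'q': array([ 9.93894963e-01,  2.45835899e-01,  1.55902590e+00, -2.01730004e-07,
        1.33874489e+00, -1.74107718e-01]), 'dq': array([ 0.00015968,  0.00195398, -0.00041456,  0.00132759,  0.00083882,
       -0.00029924]), 'tau': array([-4.87995385e-04, -4.29510784e+01, -3.26132512e+01, -1.32379269e-04,
        5.41714893e-03, -8.86703990e-07]), 'eef_pos': array([0.25447437, 0.59749136, 0.23016   ]), 'orientation': array([[-9.19969331e-01,  3.91988805e-01, -1.09835013e-03],
       [ 3.91990189e-01,  9.19967848e-01, -1.68818527e-03],
       [ 3.48697078e-04, -1.98362115e-03, -9.99997972e-01]]), 'force': array([0.0507231 , 0.43078647, 0.4275026 ]), 'wrist_torque': array([-0.03071173, -0.02966322,  0.04609859]), 'gripper_force': 0.0, 'gripper_width': 1.0009029159498826}
scene {'fx': 403.56096606325826, 'fy': 403.56096606325826, 'cx': 259.7174406008562, 'cy': 189.0775240949466, 'rvec': array([ 1.22597856,  2.05838742, -1.09181831]), 'tvec': array([ 0.25520597, -0.17375131,  1.41146336])}
side {'fx': 362.2939798293974, 'fy': 362.2939798293974, 'cx': 256.3705437718809, 'cy': 196.133512194405, 'rvec': array([ 2.20063697, -0.1760063 ,  0.10411712]), 'tvec': array([-0.52847501,  0.13663311,  0.89817814])}
{'fx': 297.3186396354542, 'fy': 297.3186396354542, 'cx': 254.18472532014937, 'cy': 193.4547752237868, 'mount': array([[-5.74530007e-04, -9.56102458e-01, -2.93032012e-01,
         7.54480162e-02],
       [ 9.99999719e-01, -6.90455506e-04,  2.92174086e-04,
        -3.35405251e-04],
       [-4.81673928e-04, -2.93031762e-01,  9.56102586e-01,
        -1.44762586e-01],
       [ 0.00000000e+00,  0.00000000e+00,  0.00000000e+00,
         1.00000000e+00]])}
```

View pics/scene0.png

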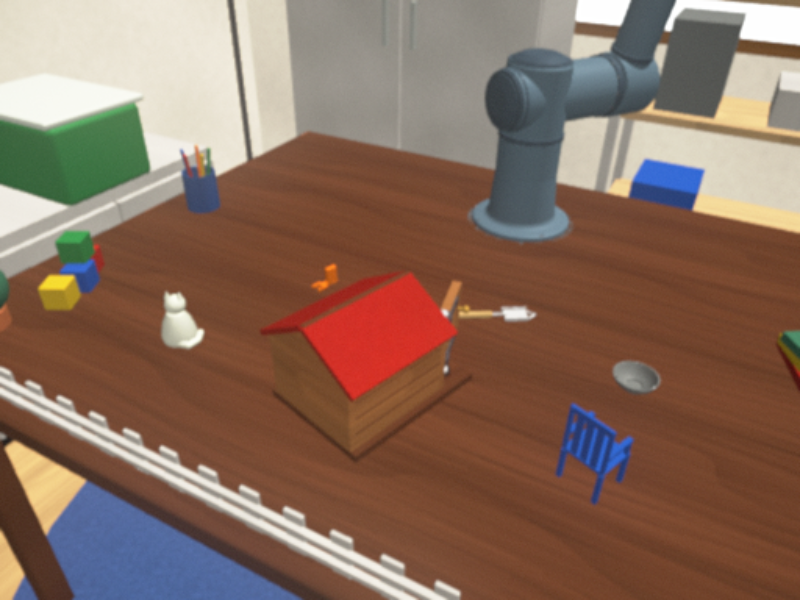

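View pics/side0.png

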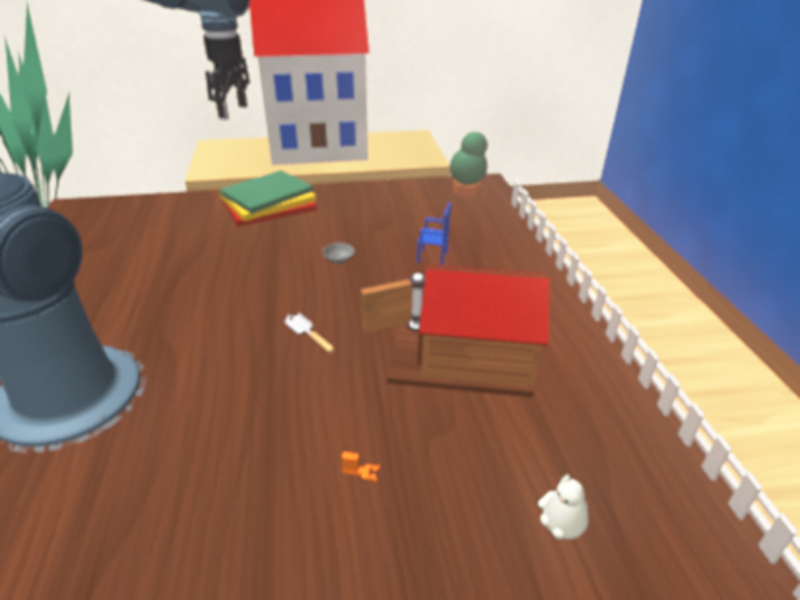

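The side view shows the post near (417,300), the open door leaf at (362–412, 285–325) and the clip at (350–380, 452–478), all in 800x600 pixels. The kennel front faces the robot.

```bash
cat > m.py <<'E'
from h import *
for n in ("scene","side"):
    z=np.load(n+"0.npz"); im,d=z["im"],z["d"]; W=world(n,d); ok=d>0
    hsv=cv2.cvtColor(im,cv2.COLOR_BGR2HSV); H,S,V=cv2.split(hsv)
    box=(W[...,0]>.2)&(W[...,0]<1)&(abs(W[...,1])<.6)&ok
    red=box&((H<4)|(H>176))&(S>200)&(W[...,2]>.08)&(W[...,2]<.25)
    P=W[red]; 
    print(n,"red",len(P),cv2.minAreaRect(P[:,:2].astype(np.float32)*1000), P[:,2].max(), np.percentile(P[:,2],[1,99]))
    org=box&(H>5)&(H<16)&(S>215)&(V>170)
    nn,L,st,ce=cv2.connectedComponentsWithStats(org.astype(np.uint8))
    for i in range(1,nn):
        if st[i,4]>15: 
            Q=W[L==i]; print(" or",st[i],Q.mean(0),Q.min(0),Q.max(0))
    # table plane
    T=box&(abs(W[...,2])<.01); print(" table z",np.median(W[T][:,2]))
    if n=="side":
        g=box&(S<70)&(W[...,2]>.02)
        nn,L,st,ce=cv2.connectedComponentsWithStats(g.astype(np.uint8))
        for i in range(1,nn):
            if st[i,4]>10: Q=W[L==i]; print(" grey",st[i],Q.mean(0).round(4),Q.min(0).round(3),Q.max(0).round(3))
im=np.load("side0.npz")["im"]; a=im[160:250,215:365]; cv2.imwrite("pics/s1.png",np.vstack([cv2.resize(a,(800,400),interpolation=cv2.INTER_CUBIC)]))
E
python3 m.py
```

```text
scene red 4453 ((670.259765625, -8.308853149414062), (187.54527282714844, 191.54750061035156), 73.32672882080078) 0.1712650957059991 [0.11619052 0.16927598]
 or [201 170  14  15  78] [ 0.44072278 -0.21982858  0.0135303 ] [ 0.42338217 -0.23792053 -0.00063922] [ 0.46379112 -0.21209738  0.03289906]
 table z -0.0019593361034974583
side red 22 ((625.1221923828125, -70.78041076660156), (41.31753158569336, 135.77764892578125), 71.43909454345703) 0.1447459488778011 [0.11815171 0.14461885]
 table z -0.0008265171223240851
 grey [ 112    0   47   78 1572] [0.254  0.5515 0.392 ] [0.201 0.457 0.242] [0.318 0.6   0.487]
 grey [295 102  16  16 164] [0.8192 0.5934 0.0737] [0.791 0.586 0.041] [0.852 0.6   0.103]
 grey [ 328  115  184  254 3296] [ 0.9189 -0.1358  0.0421] [ 0.912 -0.461  0.02 ] [0.93  0.551 0.067]
 grey [160 123  33  13  51] [0.3154 0.5537 0.0419] [0.266 0.513 0.037] [0.383 0.599 0.046]
 grey [207 156  20   9  38] [0.46   0.3509 0.0224] [0.424 0.308 0.021] [0.488 0.369 0.025]
 grey [261 176  10  33 188] [0.5725 0.0639 0.0789] [0.558 0.055 0.02 ] [0.585 0.081 0.12 ]
 grey [349 304  27  36 645] [ 0.6828 -0.3489  0.0488] [ 0.665 -0.364  0.02 ] [ 0.713 -0.321  0.085]
```

View pics/s1.png

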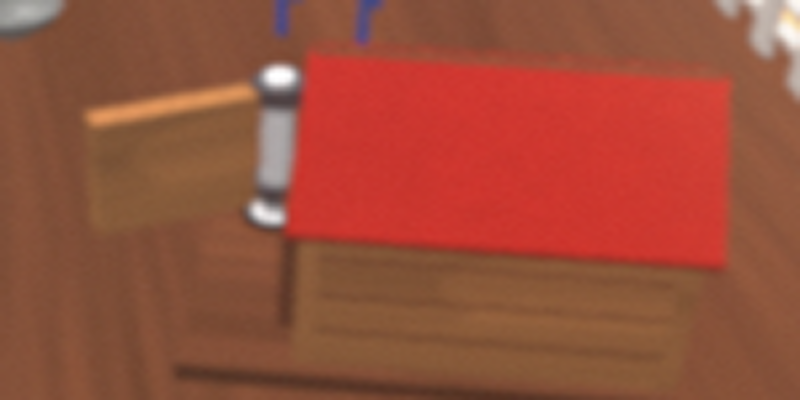

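The crop shows the raised door leaf, its top edge running from (85,118) to (255,90), pointing at the robot. The post top is at (278,75). The kennel yaw is about -16.7°, so I'm moving above the door to measure it with the wrist camera.

Call:
{"method": "drive_tool", "body": {
  "steps": [
    [0, -0.94, -0.83, -0.1, 0],
    [0, -0.94, -0.83, -0.1, 0],
    [0, -0.94, -0.83, -0.1, 0],
    [0, -0.94, -0.83, -0.1, 0]
  ],
  "grip_force": 60
}}

```text
time: 0.5
eef_pos: [0.3361, 0.4259, 0.2459]
orientation: [[-0.92, 0.392, -0.0], [0.392, 0.92, -0.001], [0.0, -0.001, -1.0]]
force: [0.5, 0.4, 0.1]
gripper_width: 0.332
gripper_force: 0.0
```

Call:
{"method": "drive_tool", "body": {
  "steps": [
    [0, -0.94, -0.83, -0.1, 0],
    [0, -0.94, -0.83, -0.1, 0],
    [0, -0.94, -0.83, -0.1, 0],
    [0, -0.94, -0.83, -0.1, 0]
  ]
}}

```text
time: 0.9
eef_pos: [0.4171, 0.256, 0.2612]
orientation: [[-0.92, 0.393, 0.0], [0.393, 0.92, -0.0], [-0.0, -0.0, -1.0]]
force: [0.5, 1.0, -0.0]
gripper_width: 0.002
gripper_force: 0.0
```

Call:
{"method": "drive_tool", "body": {
  "steps": [
    [0, -0.94, -0.83, 0, -0.14],
    [0, -0.94, -0.83, 0, -0.14],
    [0, -0.94, -0.83, 0, -0.14],
    [0, -0.94, -0.83, 0, -0.14],
    [0, -0.94, -0.83, 0, -0.14]
  ]
}}

```text
time: 1.4
eef_pos: [0.4987, 0.0849, 0.2609]
orientation: [[-0.956, 0.294, -0.0], [0.294, 0.956, -0.001], [0.0, -0.001, -1.0]]
force: [-0.8, 0.9, -0.0]
gripper_width: 0.002
gripper_force: 0.0
```

Call:
{"method": "drive_tool", "body": {
  "steps": [
    [0, 0, 0, 0, 0],
    [0, 0, 0, 0, 0],
    [0, 0, 0, 0, 0]
  ]
}}

```text
time: 1.7
eef_pos: [0.497, 0.0896, 0.2611]
orientation: [[-0.958, 0.287, -0.0], [0.287, 0.958, 0.0], [0.0, 0.0, -1.0]]
force: [0.1, 0.2, -1.2]
gripper_width: 0.003
gripper_force: 0.0
```

```bash
cat >> h.py <<'E'
def wworld(depth,o):
    "world points for the fisheye wrist camera; depth along optical axis"
    c=camera_info("wrist"); v,u=np.mgrid[:depth.shape[0],:depth.shape[1]]
    a,b=(u-c["cx"])/c["fx"],(v-c["cy"])/c["fy"]; r=np.hypot(a,b); s=np.tan(np.minimum(r,1.4))/np.maximum(r,1e-9)
    P=np.dstack([a*s*depth,b*s*depth,depth]); M=c["mount"]
    return (P@M[:3,:3].T+M[:3,3])@np.array(o["orientation"]).T+o["eef_pos"]
def snap(tag):
    o=monitor.get_obs(); im,d=grab_frame("wrist"); W=wworld(d,o); np.savez(tag+".npz",im=im,d=d,W=W)
    cv2.imwrite(f"pics/{tag}.png",cv2.resize(im,(800,600),interpolation=cv2.INTER_CUBIC)); return o,im,d,W
E
python3 - <<'E'
from h import *
o,im,d,W=snap("w1")
ok=d>0
print(ok.mean())
for v in range(20,380,24): print([ "%d,%d,%d"%tuple(W[v,u]*1000) if d[v,u]>0 else "-" for u in range(100,420,40)])
E
```

```text
0.995880126953125
['222,-64,1', '252,-4,1', '277,50,4', '296,101,3', '313,152,2', '326,205,1', '338,260,2', '347,321,1']
['259,-74,1', '288,-14,1', '311,40,2', '330,91,2', '346,142,3', '360,194,4', '372,249,1', '382,309,1']
['295,-83,2', '321,-24,0', '344,30,2', '362,82,3', '378,133,2', '392,184,2', '405,239,2', '416,298,2']
['329,-95,1', '354,-34,1', '375,20,1', '394,73,14', '409,123,2', '424,175,2', '437,230,1', '450,288,3']
['363,-106,3', '387,-45,3', '407,10,2', '425,62,1', '441,114,1', '456,166,1', '470,221,1', '484,280,2']
['397,-120,1', '419,-57,2', '439,0,2', '456,52,1', '472,105,2', '487,157,1', '503,213,0', '518,273,0']
['431,-135,1', '452,-70,0', '471,-11,2', '475,56,82', '504,95,1', '520,149,1', '536,205,0', '552,265,2']
['465,-150,2', '486,-84,1', '504,-24,1', '494,53,114', '537,85,3', '554,140,1', '571,197,1', '589,259,1']
['502,-169,1', '521,-100,0', '535,-33,14', '552,22,12', '558,79,41', '588,131,3', '607,190,2', '627,253,1']
['540,-189,2', '558,-116,3', '564,-40,31', '588,9,12', '487,95,269', '627,122,0', '647,182,1', '668,247,2']
['582,-214,0', '550,-68,113', '569,-25,100', '581,22,101', '486,95,295', '668,113,1', '689,175,2', '714,243,1']
['627,-242,1', '578,-79,120', '476,66,315', '481,80,314', '486,94,313', '494,109,307', '493,123,316', '764,238,1']
['678,-274,2', '473,56,331', '485,63,319', '476,84,335', '499,90,310', '483,107,335', '495,120,328', '496,133,332']
['472,46,344', '478,56,339', '495,59,321', '477,85,345', '487,94,337', '484,106,344', '513,119,321', '499,130,340']
['477,45,349', '488,51,340', '472,78,357', '475,87,356', '486,94,348', '480,105,357', '491,115,351', '504,128,346']
```

View pics/w1.png

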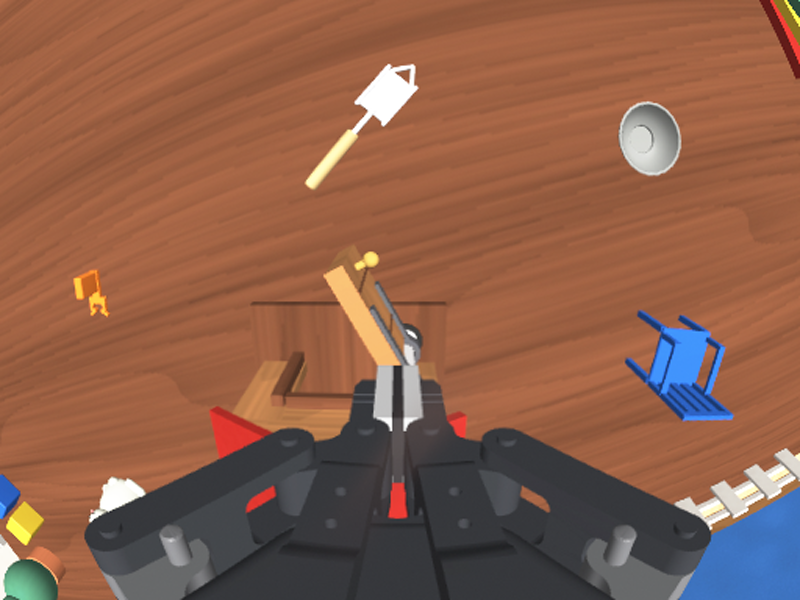

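The wrist view shows the leaf's top edge running from (340,270) to (390,365), the post collar at (412,340), the porch edge horizontal at row 302, and the clip at (90,290) with its tab at the upper left and its mouth at lower right.

```bash
python3 - <<'E'
from h import *
z=np.load("w1.npz"); im,d,W=z["im"],z["d"],z["W"]
H,S,V=cv2.split(cv2.cvtColor(im,cv2.COLOR_BGR2HSV))
m=(W[...,2]>.105)&(W[...,2]<.13)&(W[...,0]>.44)&(W[...,0]<.575)&(W[...,1]>.0)&(W[...,1]<.12)
n,L,st,ce=cv2.connectedComponentsWithStats(m.astype(np.uint8)); i=1+st[1:,4].argmax(); P=W[L==i]
print("leaf",len(P),cv2.minAreaRect(P[:,:2].astype(np.float32)*1000),np.percentile(P[:,2],[5,50,95]),st[i])
c=P[:,:2].mean(0); u=np.linalg.svd(P[:,:2]-c,full_matrices=False)[2][0]; s=(P[:,:2]-c)@u
print(c,u,np.degrees(np.arctan2(u[1],u[0])),s.min(),s.max(), c+u*s.min(), c+u*s.max())
# porch top
m=(abs(W[...,2]-.012)<.004)&(W[...,0]>.48)&(W[...,0]<.6)&(W[...,1]>-.1)&(W[...,1]<.12)
n,L,st,ce=cv2.connectedComponentsWithStats(m.astype(np.uint8)); 
# front edge: along columns first row from top with porch z
pts=[]
for u_ in range(165,285):
    col=np.where((W[180:215,u_,2]>.008)&(W[180:215,u_,2]<.016))[0]
    if len(col): pts.append(W[180+col[0],u_,:2])
pts=np.array(pts); vx,vy,x0,y0=cv2.fitLine(pts.astype(np.float32),cv2.DIST_HUBER,0,.01,.01).ravel(); print("porch edge",np.degrees(np.arctan2(vx,-vy)) if vy<0 else np.degrees(np.arctan2(-vx,vy)),x0,y0)
org=(H>8)&(H<22)&(S>200)&(W[...,1]<-.15)&(W[...,0]>.35)&(W[...,0]<.55)
Q=W[org]; print("clip",len(Q),Q.min(0),Q.max(0)); T=Q[Q[:,2]>.025]; F=Q[Q[:,2]<.01]; print(len(T),len(F),T.mean(0),F.mean(0))
# red roof front edge / side cam post axis
z=np.load("side0.npz"); W2=world("side",z["d"]); S2=cv2.cvtColor(z["im"],cv2.COLOR_BGR2HSV)[...,1]
for v in range(172,214,2):
    k=[u for u in range(255,278) if S2[v,u]<80]; 
    if k: p=W2[v,k].mean(0); print(v,k[0],k[-1],p.round(4))
E
```

```text
leaf 1208 ((517.36181640625, 61.45262145996094), (83.76416015625, 17.624773025512695), 12.034133911132812) [0.10863479 0.1139187  0.11515982] [ 207  168   54   66 1208]
[0.51463597 0.06126597] [0.9684599  0.24916948] 14.428371595999167 -0.03948484625836456 0.04487567536478994 [0.47639648 0.05142756] [0.55809627 0.07244762]
porch edge -16.716742 0.52734494 0.0275992
clip 190 [ 0.41854911 -0.23554613  0.0027643 ] [ 0.4673832  -0.2096461   0.03503268]
53 62 [ 0.42896108 -0.21396402  0.03018813] [ 0.44208044 -0.21817192  0.00586421]
174 265 269 [ 0.6158  0.2663 -0.0015]
176 263 270 [0.5789 0.0979 0.1032]
178 262 270 [0.5717 0.068  0.1169]
180 264 270 [0.5731 0.0604 0.1154]
182 264 269 [0.5716 0.0588 0.1103]
184 264 269 [0.5717 0.0585 0.1041]
186 264 269 [0.5732 0.0652 0.0929]
188 264 269 [0.5733 0.0646 0.0867]
190 264 269 [0.5735 0.0648 0.0799]
192 264 269 [0.5736 0.0644 0.0735]
194 264 269 [0.5738 0.0644 0.0668]
196 264 269 [0.5741 0.0647 0.0597]
198 263 268 [0.5716 0.0656 0.0525]
200 263 268 [0.5716 0.0645 0.0464]
202 263 267 [0.5695 0.0601 0.043 ]
204 263 267 [0.5695 0.0593 0.0367]
206 261 267 [0.5674 0.062  0.0278]
208 261 268 [0.5672 0.054  0.027 ]
210 263 267 [0.5701 0.0594 0.0153]
```

```bash
python3 - <<'E'
from h import *
z=np.load("w1.npz"); W=z["W"]
m=(W[...,2]>.1125)&(W[...,2]<.12)&(W[...,0]>.44)&(W[...,0]<.56)&(W[...,1]>.0)&(W[...,1]<.12)
P=W[m][:,:2]; print(len(P),np.median(W[m][:,2]))
(c,sz,a)=cv2.minAreaRect(P.astype(np.float32)*1000); print(c,sz,a)
c=P.mean(0); u=np.linalg.svd(P-c,full_matrices=False)[2][0]; u*=np.sign(u[0]); s=(P-c)@u; t=(P-c)@[-u[1],u[0]]
print(np.degrees(np.arctan2(u[1],u[0])),np.percentile(t,[2,98]),np.percentile(s,[.5,99.5]))
tip=c+u*np.percentile(s,.5); ax=tip+.1*u; dt=tip+.063*u; print("axis",ax,"doortop",dt)
o=monitor.get_obs(); R=np.array(o["orientation"]); g=np.r_[dt,.12]-o["eef_pos"]; print("tool shift/150mm",(R.T@g/.15).round(3),o["eef_pos"])
E
```

```text
993 0.11410674555034547
(516.5859985351562, 61.185340881347656) (82.09394836425781, 17.428409576416016) 11.949455261230469
13.237229061936118 [-0.00755338  0.00749713] [-0.03794476  0.04031748]
axis [0.5743818  0.07404066] doortop [0.53836488 0.06556828]
tool shift/150mm [-0.31  -0.075  0.941] [0.49707513 0.08964526 0.26121344]
```

Call:
{"method": "drive_tool", "body": {
  "steps": [
    [0, -0.31, -0.075, 0.3, 0],
    [0, -0.31, -0.075, 0.6, 0],
    [0, -0.31, -0.075, 0.85, 0],
    [0, -0.31, -0.075, 0.92, 0],
    [0, -0.31, -0.075, 0.92, 0]
  ]
}}

```text
time: 2.25
eef_pos: [0.5374, 0.0651, 0.1219]
orientation: [[-0.958, 0.288, -0.004], [0.288, 0.958, 0.0], [0.004, -0.001, -1.0]]
force: [-0.7, -0.3, 0.6]
gripper_width: 0.001
gripper_force: 0.0
```

Call:
{"method": "drive_tool", "body": {
  "steps": [
    [0, 0, 0, 0.01, 0],
    [0, 0, 0, 0.02, 0],
    [0, 0, 0, 0.03, 0],
    [0, 0, 0, 0.04, 0],
    [0, 0, 0, 0.05, 0]
  ]
}}

```text
time: 2.75
eef_pos: [0.5391, 0.0644, 0.1163]
orientation: [[-0.957, 0.289, 0.001], [0.289, 0.957, -0.0], [-0.001, 0.0, -1.0]]
force: [-0.5, 0.2, -0.2]
gripper_width: -0.0
gripper_force: 0.0
```

Call:
{"method": "drive_tool", "body": {
  "steps": [
    [0, 0, 0, 0.01, 0],
    [0, 0, 0, 0.02, 0],
    [0, 0, 0, 0.02, 0]
  ]
}}

```text
time: 3.05
eef_pos: [0.5386, 0.0644, 0.1124]
orientation: [[-0.957, 0.289, -0.001], [0.289, 0.957, 0.0], [0.001, -0.0, -1.0]]
force: [0.4, -0.1, 0.5]
gripper_width: -0.002
gripper_force: 0.0
```

Call:
{"method": "drive_tool", "body": {
  "steps": [
    [0, 0, 0, 0.01, 0],
    [0, 0, 0, 0.02, 0],
    [0, 0, 0, 0.03, 0],
    [0, 0, 0, 0.03, 0]
  ]
}}

```text
time: 3.45
eef_pos: [0.5389, 0.0644, 0.1082]
orientation: [[-0.957, 0.289, 0.0], [0.289, 0.957, -0.0], [-0.0, -0.0, -1.0]]
force: [-0.8, -0.3, 1.0]
gripper_width: -0.001
gripper_force: 0.6
```

Call:
{"method": "drive_tool", "body": {
  "steps": [
    [0, 0, 0, 0.01, 0],
    [0, 0, 0, 0.02, 0],
    [0, 0, 0, 0.02, 0]
  ]
}}

```text
time: 3.75
eef_pos: [0.5388, 0.0644, 0.1051]
orientation: [[-0.957, 0.289, -0.0], [0.289, 0.957, -0.0], [0.0, -0.0, -1.0]]
force: [-0.6, -1.2, 1.5]
gripper_width: -0.004
gripper_force: 0.5
```

```bash
python3 - <<'E'
from h import *
o,im,d,W=snap("w2"); print(o["force"],o["eef_pos"])
cv2.imwrite("pics/w2c.png",cv2.resize(im[120:320,150:380],(690,600),interpolation=cv2.INTER_CUBIC))
m=(W[...,2]>.09)&(W[...,2]<.12)&(W[...,0]>.44)&(W[...,0]<.52)&(W[...,1]>.0)&(W[...,1]<.12)
print(np.percentile(W[m][:,2],[50,75,90]))
E
```

```text
[-0.58130674 -1.21027275  1.4785874 ] [0.53877444 0.06436178 0.10506867]
[0.10681405 0.10729134 0.10772814]
```

View pics/w2c.png

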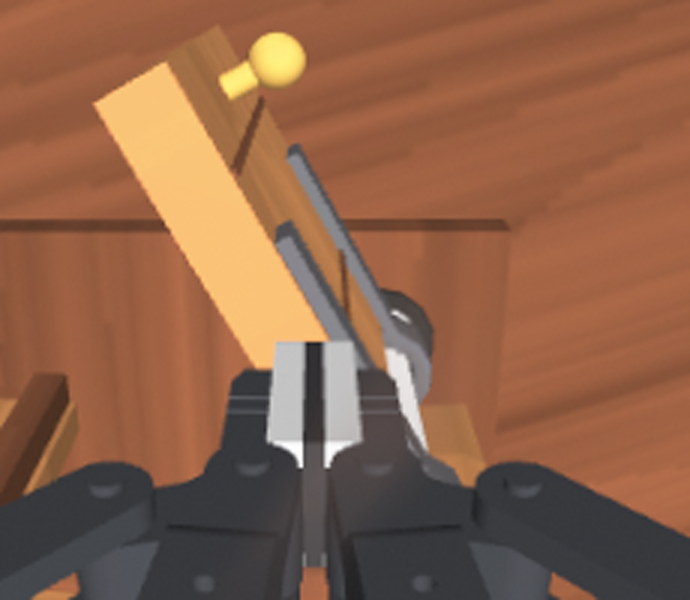

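The fingers sit on the leaf's top edge near the hinge, and the leaf has come down about 7 mm. I'll keep pressing.

Call:
{"method": "drive_tool", "body": {
  "steps": [
    [0, 0, 0, 0.007, 0],
    [0, 0, 0, 0.014, 0],
    [0, 0, 0, 0.014, 0]
  ]
}}

```text
time: 4.1
eef_pos: [0.5388, 0.0644, 0.103]
orientation: [[-0.957, 0.289, -0.0], [0.289, 0.957, 0.0], [0.0, -0.0, -1.0]]
force: [-0.3, 0.1, 1.3]
gripper_width: 0.0
gripper_force: 0.7
```

Call:
{"method": "drive_tool", "body": {
  "steps": [
    [0, 0, 0, 0.007, 0],
    [0, 0, 0, 0.014, 0],
    [0, 0, 0, 0.014, 0]
  ]
}}

```text
time: 4.4
eef_pos: [0.5388, 0.0644, 0.1009]
orientation: [[-0.957, 0.289, -0.0], [0.289, 0.957, 0.0], [0.0, 0.0, -1.0]]
force: [-0.5, 0.1, 1.9]
gripper_width: -0.003
gripper_force: 0.7
```

Call:
{"method": "drive_tool", "body": {
  "steps": [
    [0, 0, 0, 0.007, 0],
    [0, 0, 0, 0.007, 0],
    [0, 0, 0, 0.007, 0]
  ]
}}

```text
time: 4.7
eef_pos: [0.5388, 0.0644, 0.0999]
orientation: [[-0.957, 0.289, 0.0], [0.289, 0.957, 0.0], [0.0, 0.0, -1.0]]
force: [-0.6, -0.4, 0.9]
gripper_width: 0.0
gripper_force: 0.7
```

Call:
{"method": "drive_tool", "body": {
  "steps": [
    [0, 0, 0, 0.007, 0],
    [0, 0, 0, 0.007, 0],
    [0, 0, 0, 0.007, 0]
  ]
}}

```text
time: 5.0
eef_pos: [0.539, 0.0643, 0.0998]
orientation: [[-0.957, 0.289, 0.0], [0.289, 0.957, -0.0], [-0.0, -0.0, -1.0]]
force: [-2.0, -0.7, 7.2]
gripper_width: 0.001
gripper_force: 3.5
```

Contact with the collar: the force jumps and the descent stops at z = 0.0998. I'll press a little more to confirm.

Call:
{"method": "drive_tool", "body": {
  "steps": [
    [0, 0, 0, 0.006, 0],
    [0, 0, 0, 0.006, 0],
    [0, 0, 0, 0.006, 0]
  ]
}}

```text
time: 5.3
eef_pos: [0.5392, 0.0642, 0.0997]
orientation: [[-0.958, 0.288, 0.0], [0.288, 0.958, -0.0], [-0.0, -0.0, -1.0]]
force: [-5.0, -0.7, 12.7]
gripper_width: 0.002
gripper_force: 6.1
```

Call:
{"method": "drive_tool", "body": {
  "steps": [
    [0, 0, 0, 0.004, 0],
    [0, 0, 0, 0.004, 0],
    [0, 0, 0, 0.004, 0],
    [0, 0, 0, 0.004, 0]
  ]
}}

```text
time: 5.7
eef_pos: [0.5393, 0.0642, 0.0997]
orientation: [[-0.958, 0.288, -0.0], [0.288, 0.958, -0.001], [-0.0, -0.001, -1.0]]
force: [-8.3, -0.9, 16.1]
gripper_width: 0.002
gripper_force: 7.8
```

Call:
{"method": "drive_tool", "body": {
  "steps": [
    [0, 0, 0, -0.1, 0],
    [0, 0, 0, -0.4, 0],
    [0, 0, 0, -0.75, 0],
    [0.5, 0.2, -0.2, -0.75, 0],
    [0.5, 0.4, -0.5, -0.75, 0]
  ]
}}

```text
time: 6.2
eef_pos: [0.4636, 0.0125, 0.2127]
orientation: [[-0.958, 0.286, 0.005], [0.286, 0.958, -0.001], [-0.005, 0.0, -1.0]]
force: [-0.3, -2.0, 0.5]
gripper_width: 0.334
gripper_force: 0.0
```

Call:
{"method": "drive_tool", "body": {
  "steps": [
    [0.5, 0, -0.2, 0, 0],
    [0.5, 0, -0.2, 0, 0],
    [0.5, 0, -0.2, 0, 0],
    [0.5, 0, -0.2, 0, 0],
    [0.5, 0, -0.2, 0, 0]
  ]
}}

```text
time: 6.7
eef_pos: [0.4546, -0.0156, 0.2099]
orientation: [[-0.958, 0.287, -0.0], [0.287, 0.958, 0.0], [0.0, 0.0, -1.0]]
force: [0.3, 0.6, -0.4]
gripper_width: 0.499
gripper_force: 0.0
```

```bash
python3 - <<'E'
from h import *
o,im,d,W=snap("w3"); print(o["force"],o["eef_pos"],o["time"])
E
```

```text
[ 0.26933446  0.61097232 -0.41281977] [ 0.45457933 -0.01555465  0.2099482 ] 6.7
```

View pics/w3.png

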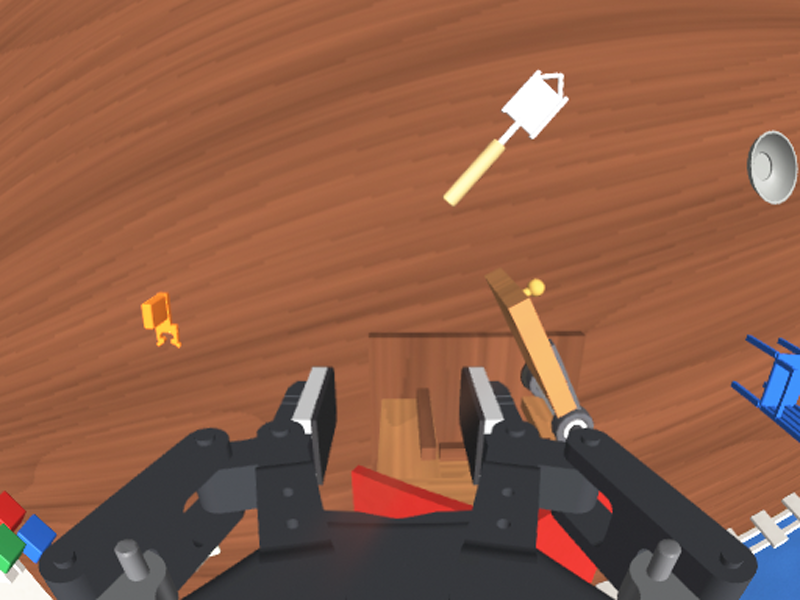

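The post top is now visible as a pale disc at (574,427), with the eye around it. The clip is at (155–180, 293–347), tab at upper left and mouth at lower right.

```bash
python3 - <<'E'
from h import *
z=np.load("w3.npz"); im,d,W=z["im"],z["d"],z["W"]
H,S,V=cv2.split(cv2.cvtColor(im,cv2.COLOR_BGR2HSV))
np.set_printoptions(suppress=True,linewidth=200)
for v in range(264,284,2): print(v,[(int(W[v,u,2]*1000),int(S[v,u]),int(V[v,u])) for u in range(355,382,3)])
top=(W[...,2]>.114)&(W[...,2]<.126)&(np.hypot(W[...,0]-.574,W[...,1]-.074)<.02)
P=W[top]; print("posttop",len(P),P.mean(0),P.min(0),P.max(0),cv2.minEnclosingCircle(P[:,:2].astype(np.float32)*1000))
eye=(W[...,2]>.095)&(W[...,2]<.113)&(np.hypot(W[...,0]-.574,W[...,1]-.074)<.02)
P=W[eye]; print("eye",len(P),np.median(P[:,2]),cv2.minEnclosingCircle(P[:,:2].astype(np.float32)*1000))
leaf=(W[...,2]>.09)&(W[...,2]<.11)&(W[...,0]>.46)&(W[...,0]<.55)&(W[...,1]>.03)&(W[...,1]<.1); print("leaf z",np.median(W[leaf][:,2]),leaf.sum())
print("table",np.median(W[(abs(W[...,2])<.006)][:,2]))
org=(H>5)&(H<24)&(S>190)&(W[...,1]<-.17)&(W[...,0]>.35)&(W[...,0]<.55)
Q=W[org]; T=Q[Q[:,2]>.0325]; F=Q[(Q[:,2]<.0105)&(Q[:,2]>.003)]
print(len(T),len(F)); print(cv2.minAreaRect(T[:,:2].astype(np.float32)*1000),T.mean(0)); print(cv2.minAreaRect(F[:,:2].astype(np.float32)*1000),F.mean(0)); print(np.sort(Q[:,2])[::12])
E
```

```text
264 [(83, 112, 152), (102, 136, 248), (101, 138, 248), (102, 17, 91), (105, 8, 96), (104, 9, 108), (105, 9, 110), (101, 66, 112), (3, 146, 157)]
266 [(96, 13, 58), (102, 133, 200), (104, 7, 75), (106, 9, 109), (105, 14, 142), (105, 13, 138), (106, 15, 139), (106, 14, 126), (3, 148, 158)]
268 [(98, 9, 58), (101, 8, 65), (105, 9, 115), (107, 11, 137), (105, 5, 158), (102, 3, 176), (104, 8, 123), (107, 11, 139), (3, 135, 140)]
270 [(99, 5, 55), (103, 7, 74), (106, 9, 136), (104, 5, 164), (106, 0, 255), (106, 0, 255), (105, 1, 250), (354, 10, 132), (105, 30, 126)]
272 [(100, 9, 56), (105, 10, 122), (105, 10, 131), (108, 0, 255), (106, 3, 82), (107, 6, 91), (354, 0, 255), (108, 6, 127), (105, 9, 140)]
274 [(102, 14, 55), (105, 8, 134), (104, 3, 182), (106, 2, 227), (109, 7, 74), (260, 15, 68), (260, 9, 89), (259, 24, 63), (106, 26, 97)]
276 [(102, 8, 62), (105, 9, 135), (106, 1, 246), (107, 3, 74), (260, 26, 60), (260, 26, 60), (263, 26, 60), (263, 21, 60), (263, 21, 60)]
278 [(100, 14, 56), (105, 9, 135), (101, 1, 251), (262, 26, 60), (261, 21, 60), (261, 26, 60), (265, 21, 60), (264, 21, 60), (264, 25, 61)]
280 [(103, 131, 140), (106, 8, 133), (104, 7, 139), (264, 26, 60), (263, 21, 60), (264, 26, 60), (266, 19, 53), (265, 26, 60), (266, 21, 60)]
282 [(257, 32, 71), (258, 16, 82), (106, 16, 115), (264, 26, 59), (265, 21, 60), (265, 26, 60), (265, 21, 48), (266, 22, 71), (266, 19, 80)]<stdin>:7: RuntimeWarning: Mean of empty slice.
  ret = um.true_divide(
Traceback (most recent call last):
ValueError: zero-size array to reduction operation minimum which has no identity
```

```bash
python3 - <<'E'
from h import *
z=np.load("w3.npz"); im,d,W=z["im"],z["d"],z["W"]
H,S,V=cv2.split(cv2.cvtColor(im,cv2.COLOR_BGR2HSV))
eye=(W[...,2]>.1035)&(W[...,2]<.109)&(np.hypot(W[...,0]-.574,W[...,1]-.074)<.03)&(S<40)
P=W[eye]; print("eye",len(P),np.median(P[:,2]),cv2.minEnclosingCircle(P[:,:2].astype(np.float32)*1000),P.min(0),P.max(0))
leaf=(W[...,2]>.098)&(W[...,2]<.11)&(W[...,0]>.46)&(W[...,0]<.55)&(W[...,1]>.03)&(W[...,1]<.1); P=W[leaf]; print("leaf z",np.median(P[:,2]),leaf.sum(),cv2.minAreaRect(P[:,:2].astype(np.float32)*1000))
c=P[:,:2].mean(0); u=np.linalg.svd(P[:,:2]-c,full_matrices=False)[2][0]; u*=np.sign(u[0]); s=(P[:,:2]-c)@u; print("axis",c+u*(s.min()+.1),u)
print("table",np.median(W[(abs(W[...,2])<.006)][:,2]))
org=(H>5)&(H<24)&(S>190)&(W[...,1]<-.17)&(W[...,0]>.35)&(W[...,0]<.55)
Q=W[org]; T=Q[Q[:,2]>.0325]; F=Q[(Q[:,2]<.0105)&(Q[:,2]>.003)]
print(len(T),len(F)); print(cv2.minAreaRect(T[:,:2].astype(np.float32)*1000),T.mean(0)); print(cv2.minAreaRect(F[:,:2].astype(np.float32)*1000),F.mean(0)); print(np.sort(Q[:,2])[::12])
E
```

```text
eye 238 0.10601811327407734 ((573.6366577148438, 71.57083892822266), 13.4335298538208) [0.56046274 0.05832335 0.10355466] [0.58031032 0.08500283 0.10826313]
leaf z 0.101876157447208 1109 ((513.7084350585938, 60.48809051513672), (76.54981994628906, 18.071006774902344), 11.5009765625)
axis [0.57363773 0.0744186 ] [0.97081398 0.23983372]
table 0.0021483116888371123
43 104
((429.118896484375, -217.73558044433594), (10.055272102355957, 21.40690040588379), 70.20208740234375) [ 0.42977434 -0.21550542  0.03452246]
((441.5345153808594, -221.92391967773438), (21.95806121826172, 48.67339324951172), 71.6053695678711) [ 0.44112396 -0.21900512  0.00633546]
[-0.00062713  0.00222457  0.00367346  0.00501893  0.00555636  0.00602912
  0.00650261  0.00686934  0.00729805  0.00812493  0.01010536  0.01345477
  0.01476849  0.01636494  0.01757438  0.01955549  0.02131054  0.02307073
  0.02422017  0.02639363  0.02782502  0.0297643   0.0314952   0.03283915
  0.03415683  0.0350472   0.03573876]
```

Call:
{"method": "drive_tool", "body": {
  "steps": [
    [0.6, -0.11, -0.67, 0.2, 0],
    [0.6, -0.11, -0.67, 0.2, 0],
    [0.6, -0.11, -0.67, 0.2, 0]
  ]
}}

```text
time: 7.05
eef_pos: [0.44, -0.1197, 0.1784]
orientation: [[-0.956, 0.292, -0.003], [0.292, 0.956, 0.0], [0.003, -0.0, -1.0]]
force: [1.3, -0.5, -0.6]
gripper_width: 0.596
gripper_force: 0.0
```

Call:
{"method": "drive_tool", "body": {
  "steps": [
    [0.6, -0.11, -0.67, 0.2, 0.05],
    [0.6, -0.11, -0.67, 0.2, 0.05],
    [0.6, -0.11, -0.67, 0.2, 0.05],
    [0.6, -0.11, -0.67, 0.2, 0.05],
    [0.6, -0.11, -0.67, 0.2, 0.05]
  ]
}}

```text
time: 7.55
eef_pos: [0.4283, -0.2172, 0.1502]
orientation: [[-0.946, 0.325, 0.0], [0.325, 0.946, 0.0], [-0.0, 0.0, -1.0]]
force: [-0.4, -0.2, -0.2]
gripper_width: 0.601
gripper_force: 0.0
```

```bash
cat > clip.py <<'E'
from h import *
import sys
o,im,d,W=snap(sys.argv[1]); R=np.array(o["orientation"]); p=np.array(o["eef_pos"]); print(p,o["time"])
L=(W-p)@R   # tool coordinates
H,S,V=cv2.split(cv2.cvtColor(im,cv2.COLOR_BGR2HSV))
org=(H>5)&(H<24)&(S>190)&(np.hypot(W[...,0]-.436,W[...,1]+.22)<.06)&(W[...,2]<.05)
Q=L[org]; z=W[org][:,2]; t=np.median(W[(abs(W[...,2])<.006)][:,2]); print("table",t,"top",np.percentile(z,99))
for lo,hi in ((.0325,.05),(.004,.0095)):
    k=(z-t>lo-.0005)&(z-t<hi); P=Q[k]; r=cv2.minAreaRect(P[:,:2].astype(np.float32)*1000); print(k.sum(),r)
    c=P[:,:2].mean(0); u=np.linalg.svd(P[:,:2]-c,full_matrices=False)[2][0]; print(c,np.degrees(np.arctan2(u[1],u[0])))
E
python3 clip.py w4
```

```text
[ 0.42830206 -0.21717294  0.15020431] 7.55
table 0.002179385260218797 top 0.036626584881306226
50 ((-1.0087404251098633, -1.3170180320739746), (9.207206726074219, 21.237274169921875), 89.86638641357422)
[-0.00185369 -0.00195352] 177.04532147751692
38 ((-14.36154556274414, -0.8286981582641602), (48.546104431152344, 21.846946716308594), 0.2672169804573059)
[-0.014157   -0.00301128] -177.16801547155265
```

Call:
{"method": "drive_tool", "body": {
  "steps": [
    [0.6, -0.01, -0.007, 0.3, 0],
    [0.6, -0.01, -0.007, 0.6, 0],
    [0.6, -0.01, -0.007, 0.85, 0],
    [0.6, -0.01, -0.007, 0.96, 0],
    [0.6, -0.01, -0.007, 0.967, 0]
  ]
}}

```text
time: 8.1
eef_pos: [0.4277, -0.217, 0.0029]
orientation: [[-0.946, 0.324, -0.004], [0.324, 0.946, 0.003], [0.005, 0.002, -1.0]]
force: [-0.9, 0.6, 0.4]
gripper_width: 0.601
gripper_force: 0.0
```

Call:
{"method": "drive_tool", "body": {
  "steps": [
    [0.3, 0, 0, 0, 0],
    [0, 0, 0, 0, 0],
    [0, 0, 0, 0, 0],
    [0, 0, 0, 0, 0],
    [0, 0, 0, 0, 0]
  ],
  "grip_force": 80
}}

```text
time: 8.6
eef_pos: [0.4302, -0.2205, 0.0068]
orientation: [[-0.945, 0.326, 0.003], [0.326, 0.945, -0.002], [-0.003, -0.001, -1.0]]
force: [-0.5, 2.3, 6.7]
gripper_width: 0.1
gripper_force: 78.7
```

Call:
{"method": "drive_tool", "body": {
  "steps": [
    [0, 0, 0, 0, 0],
    [0, 0, 0, 0, 0],
    [0, 0, 0, 0, 0]
  ]
}}

```text
time: 8.9
eef_pos: [0.4302, -0.2205, 0.0068]
orientation: [[-0.945, 0.326, 0.003], [0.326, 0.945, -0.002], [-0.003, -0.001, -1.0]]
force: [-0.6, 1.9, 6.5]
gripper_width: 0.101
gripper_force: 78.8
```

Call:
{"method": "drive_tool", "body": {
  "steps": [
    [0, 0, 0, -0.1, 0],
    [0, 0, 0, -0.35, 0],
    [0, 0, 0, -0.65, 0],
    [0, 0, 0, -0.9, 0],
    [0, 0, 0, -0.97, 0]
  ]
}}

```text
time: 9.4
eef_pos: [0.4312, -0.2216, 0.156]
orientation: [[-0.945, 0.326, 0.008], [0.326, 0.945, -0.007], [-0.009, -0.004, -1.0]]
force: [1.3, -0.8, -0.2]
gripper_width: 0.1
gripper_force: 78.0
```

Call:
{"method": "drive_tool", "body": {
  "steps": [
    [0, 0, 0, 0, -0.05],
    [0, 0, 0, 0, -0.05],
    [0, 0, 0, 0, -0.05],
    [0, 0, 0, 0, -0.05]
  ]
}}

```text
time: 9.8
eef_pos: [0.4283, -0.2193, 0.1495]
orientation: [[-0.957, 0.289, -0.001], [0.289, 0.957, 0.001], [0.002, 0.001, -1.0]]
force: [-0.5, -0.4, -0.6]
gripper_width: 0.1
gripper_force: 77.9
```

```bash
python3 - <<'E'
from h import *
o,im,d,W=snap("w5"); print(o["force"],o["eef_pos"],o["time"],o["gripper_width"])
s,ds=grab_frame("side"); np.savez("side5.npz",im=s,d=ds)
a=cv2.resize(im[190:310,170:340],(680,480),interpolation=cv2.INTER_CUBIC)
cv2.imwrite("pics/w5c.png",a)
R=np.array(o["orientation"]); L=(W-o["eef_pos"])@R
H,S,V=cv2.split(cv2.cvtColor(im,cv2.COLOR_BGR2HSV))
org=(H>5)&(H<24)&(S>190)&(np.linalg.norm(L,axis=2)<.07)
Q=L[org]*1000; print(len(Q),Q.min(0),Q.max(0))
np.set_printoptions(suppress=True,precision=1); print(Q[::max(1,len(Q)//40)])
E
```

```text
[-0.52925359 -0.35482748 -0.61970803] [ 0.42834477 -0.21929938  0.14950319] 9.8 0.09975347940030929
617 [-30.07054415  -4.66420575 -36.50191963] [13.28135772  4.55989972  5.7547186 ]
[[ 12.5  -4.7   4.1]
 [ 12.5   3.5   4.1]
 [ 12.7   1.8   2.3]
 [ 12.2   0.2   2. ]
 [ 12.4  -1.4   0.2]
 [ 11.7  -2.4  -0.8]
 [ 12.4  -2.9  -3.7]
 [ 12.   -4.5  -4.1]
 [ 12.1   3.3  -4.3]
 [ 12.    1.7  -5.4]
 [ 12.5   0.2  -7.6]
 [ 12.8  -1.3  -9.4]
 [ 12.2  -2.3  -9.5]
 [ 11.8  -3.8  -9.7]
 [ 12.2   3.7 -10.5]
 [ 12.2   2.1 -11.8]
 [ 12.6   0.7 -13.8]
 [ 12.1  -0.8 -13.8]
 [ 12.5  -2.2 -15.7]
 [ 11.9  -3.7 -15.6]
 [ 12.1   3.5 -16. ]
 [ 12.1   2.1 -17. ]
 [ 12.5   0.6 -18.9]
 [ 12.4  -0.8 -19.8]
 [ 12.7  -2.6 -21.4]
 [ 11.7  -4.5 -20.5]
 [ 13.    2.4 -23. ]
 [ 12.2   0.6 -22.4]
 [ 12.6  -1.2 -24.2]
 [ 12.3  -3.  -24.6]
 [ 12.5   3.8 -25. ]
 [ 12.3   1.9 -25.5]
 [ 12.3   0.1 -26.7]
 [ 12.5  -2.1 -27.9]
 [ 11.6  -4.3 -27.2]
 [ 12.1   2.3 -28.1]
 [ 10.2  -4.3 -29.2]
 [  7.4  -3.9 -29.8]
 [  3.2  -4.  -29. ]
 [ -1.4  -4.5 -28.8]
 [ -5.5   3.9 -28.6]
 [ -8.9   3.9 -29.6]]
```

View pics/w5c.png

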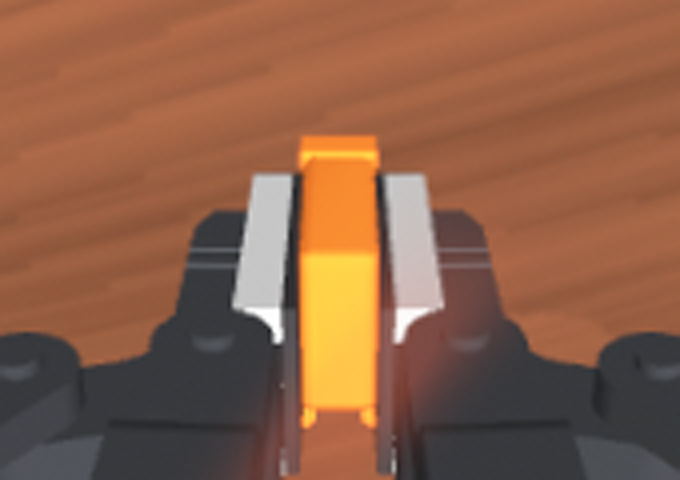

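The clip is gripped squarely: the tab is centred between the pads and the back of the tab faces the camera. Next I move to a viewpoint beside the post.

Call:
{"method": "drive_tool", "body": {
  "steps": [
    [0, -0.05, 0.2, -0.1, 0],
    [0, -0.05, 0.45, -0.1, 0],
    [0, -0.05, 0.7, -0.1, 0],
    [0, -0.05, 0.78, -0.1, 0]
  ]
}}

```text
time: 10.3
eef_pos: [0.47, -0.1074, 0.1651]
orientation: [[-0.958, 0.286, -0.001], [0.286, 0.958, 0.001], [0.001, 0.001, -1.0]]
force: [0.0, -0.6, -0.9]
gripper_width: 0.102
gripper_force: 78.2
```

Call:
{"method": "drive_tool", "body": {
  "steps": [
    [0, -0.05, 0.25, -0.1, 0],
    [0, -0.05, 0.5, -0.1, 0],
    [0, -0.05, 0.7, -0.1, 0],
    [0, -0.05, 0.78, -0.1, 0],
    [0, -0.05, 0.78, -0.1, 0]
  ]
}}

```text
time: 10.8
eef_pos: [0.5108, 0.0006, 0.1801]
orientation: [[-0.958, 0.287, -0.001], [0.287, 0.958, -0.0], [0.001, -0.0, -1.0]]
force: [-0.0, 0.6, -0.2]
gripper_width: 0.099
gripper_force: 78.3
```

```bash
python3 - <<'E'
from h import *
o,im,d,W=snap("w6"); print(o["force"],o["eef_pos"],o["time"],o["orientation"].round(4))
a=im[190:300,300:440]; cv2.imwrite("pics/w6c.png",cv2.resize(a,(700,550),interpolation=cv2.INTER_CUBIC))
L=(W-o["eef_pos"])@np.array(o["orientation"]); S=cv2.cvtColor(im,cv2.COLOR_BGR2HSV)[...,1]
near=np.hypot(W[...,0]-.574,W[...,1]-.074)<.03
for n,lo,hi in (("top",.115,.127),("eye",.1,.11)):
    k=near&(W[...,2]>lo)&(W[...,2]<hi)&(S<60); P=L[k]*1000; print(n,len(P))
    if len(P): print(np.median(W[k][:,2]),P.mean(0),cv2.minEnclosingCircle(P[:,:2].astype(np.float32)),W[k].mean(0))
E
```

```text
[-0.0186083   0.60304271 -0.18861558] [0.51075721 0.00062628 0.1800543 ] 10.8 [[-9.580e-01  2.868e-01 -8.000e-04]
 [ 2.868e-01  9.580e-01 -2.000e-04]
 [ 7.000e-04 -4.000e-04 -1.000e+00]]
top 292
0.12190838581086949 [-39.36440828  85.33600827  58.75865585] ((-40.88637924194336, 86.4402084350586), 8.507645606994629) [0.57289211 0.07107742 0.1212303 ]
eye 517
0.10575429349679423 [-35.78749741  83.28595369  74.70585252] ((-32.339237213134766, 81.79707336425781), 21.384033203125) [0.56886426 0.07013618 0.10528663]
```

View pics/w6c.png

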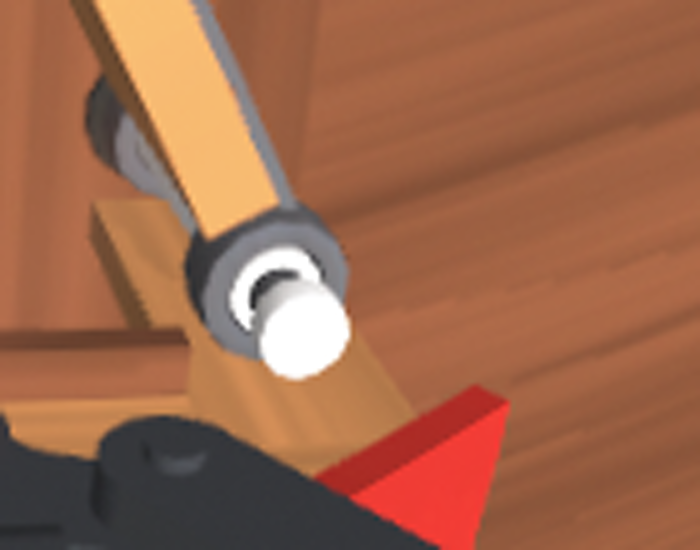

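The post top is the bright disc at (305,332) in the crop. The dark core of the groove shows above the eye, so the door is home and the groove is free. Staging in front of the post at clip height.

Call:
{"method": "drive_tool", "body": {
  "steps": [
    [0, 0.12, 0.25, 0, 0],
    [0, 0.12, 0.5, 0, 0],
    [0, 0.12, 0.577, 0.1, 0],
    [0, 0.12, 0.577, 0.35, 0],
    [0, 0.12, 0.577, 0.453, 0]
  ]
}}

```text
time: 11.35
eef_pos: [0.5167, 0.087, 0.1095]
orientation: [[-0.957, 0.29, -0.005], [0.29, 0.957, -0.0], [0.004, -0.002, -1.0]]
force: [-0.3, -0.6, -1.4]
gripper_width: 0.104
gripper_force: 78.4
```

Call:
{"method": "drive_tool", "body": {
  "steps": [
    [0, 0, 0, 0, 0],
    [0, 0, 0, 0, 0],
    [0, 0, 0, 0, 0]
  ]
}}

```text
time: 11.65
eef_pos: [0.5197, 0.0872, 0.114]
orientation: [[-0.957, 0.29, 0.003], [0.29, 0.957, -0.0], [-0.003, 0.001, -1.0]]
force: [-0.8, -0.5, 0.5]
gripper_width: 0.098
gripper_force: 78.4
```

```bash
python3 - <<'E'
from h import *
o=monitor.get_obs(); s,ds=grab_frame("side"); W=world("side",ds); p=o["eef_pos"]; print(p,o["time"],o["force"])
L=(W-p)@np.array(o["orientation"])*1000
a=s[150:222,210:306]; cv2.imwrite("pics/s7.png",cv2.resize(a,(800,600),interpolation=cv2.INTER_CUBIC)); np.savez("side7.npz",im=s,d=ds)
E
```

```text
[0.51970005 0.08721977 0.11404489] 11.65 [-0.75107714 -0.47517     0.47993919]
```

View pics/s7.png

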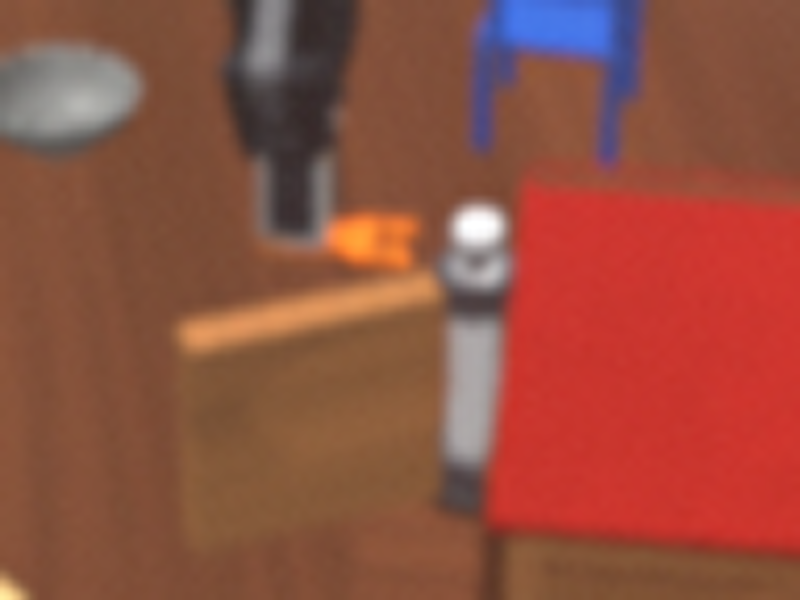

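```bash
python3 - <<'E'
from h import *
z=np.load("side7.npz"); im,d=z["im"],z["d"]; o=monitor.get_obs(); p=o["eef_pos"]; R=np.array(o["orientation"]); print(p,o["force"])
c=camera_info("side"); K=np.array([[c["fx"],0,c["cx"]],[0,c["fy"],c["cy"]],[0,0,1]])
def px(w): 
    q=cv2.projectPoints(np.array([w]),c["rvec"],c["tvec"],K,None)[0].ravel(); return (q-[210,150])*[800/96,600/72]
ax=np.array([.51076,.00063])+ (R@[-.0407,.0865,0])[:2]
print("axis",ax)
for n,w in (("top",[*ax,.1197]),("groove",[*ax,.1077]),("foot",[*ax,.02]),("mouth",p+R@[-.0347,-.0001,.0043]),("tabfrontfoot",p+R@[-.0097,0,.0068]),("fingertip",p)): print(n,np.round(w,4),px(np.array(w,float)).round(0))
W=world("side",d); H,S,V=cv2.split(cv2.cvtColor(im,cv2.COLOR_BGR2HSV))
v,u=np.mgrid[:384,:512]
k=(H>5)&(H<16)&(S>180)&(V>190)&(abs(v-178)<6)&(abs(u-254)<8); print(k.sum(),W[k].mean(0),((W[k]-p)@R*1000).round(1)[:12])
k=(S<40)&(V>190)&(abs(v-177)<4)&(abs(u-267)<5); print(k.sum(),W[k].mean(0),np.median(W[k],0))
E
```

```text
[0.51974329 0.08743226 0.11413916] [ 0.87778671  1.12011406 -0.17070131]
axis [0.57475689 0.07164484]
top [0.5748 0.0716 0.1197] [474. 219.]
groove [0.5748 0.0716 0.1077] [473. 250.]
foot [0.5748 0.0716 0.02  ] [466. 466.]
mouth [0.5529 0.0773 0.1099] [403. 240.]
tabfrontfoot [0.529  0.0846 0.1074] [326. 241.]
fingertip [0.5197 0.0874 0.1141] [296. 221.]
51 [0.54996391 0.12260548 0.08226433] [[ 10.3 176.4 113.7]
 [  7.6 180.6 116.2]
 [  4.2 179.5 115.2]
 [  0.8 179.1 114.6]
 [ -2.6 178.2 113.7]
 [ -5.7 179.4 114.2]
 [ -9.1 178.7 113.4]
 [-11.8 183.1 116.1]
 [-15.4 180.9 114.3]
 [-11.7   1.9   1.7]
 [  9.6 171.3 114.2]
 [-17.1   2.    1.3]]
19 [0.58274186 0.1096525  0.09356761] [0.57687725 0.07068483 0.11842847]
```

Predicted and observed positions in the side view agree, with the clip lined up on the groove. I'll correct z by 2 mm and approach slowly.

Call:
{"method": "drive_tool", "body": {
  "steps": [
    [0, 0, 0.006, 0.014, 0],
    [0, -0.03, 0.006, 0.014, 0],
    [0, -0.06, 0.006, 0.014, 0],
    [0, -0.08, 0.006, 0.014, 0],
    [0, -0.08, 0.006, 0.014, 0]
  ]
}}

```text
time: 12.2
eef_pos: [0.5309, 0.0853, 0.1106]
orientation: [[-0.957, 0.289, 0.0], [0.289, 0.957, -0.0], [-0.0, 0.0, -1.0]]
force: [-0.6, -0.3, -0.8]
gripper_width: 0.102
gripper_force: 78.4
```

Call:
{"method": "drive_tool", "body": {
  "steps": [
    [0, 0, 0, 0, 0],
    [0, 0, 0, 0, 0],
    [0, 0, 0, 0, 0]
  ]
}}

```text
time: 12.5
eef_pos: [0.5301, 0.0855, 0.1104]
orientation: [[-0.957, 0.289, -0.0], [0.289, 0.957, 0.0], [0.0, -0.0, -1.0]]
force: [0.5, 0.4, -0.8]
gripper_width: 0.099
gripper_force: 78.4
```

Call:
{"method": "drive_tool", "body": {
  "steps": [
    [0, 0, 0, -0.01, 0],
    [0, 0, 0, -0.01, 0],
    [0, -0.01, 0, -0.01, 0],
    [0, -0.02, 0, -0.01, 0],
    [0, -0.02, 0, -0.01, 0]
  ]
}}

```text
time: 13.0
eef_pos: [0.5334, 0.0845, 0.1119]
orientation: [[-0.957, 0.289, 0.0], [0.289, 0.957, -0.0], [-0.0, 0.0, -1.0]]
force: [-0.1, -0.1, -0.9]
gripper_width: 0.099
gripper_force: 78.4
```

Call:
{"method": "drive_tool", "body": {
  "steps": [
    [0, -0.01, 0, 0, 0],
    [0, -0.02, 0, 0, 0],
    [0, -0.02, 0, 0, 0]
  ]
}}

```text
time: 13.3
eef_pos: [0.5362, 0.0837, 0.1119]
orientation: [[-0.957, 0.289, 0.0], [0.289, 0.957, -0.0], [-0.0, 0.0, -1.0]]
force: [-1.0, -0.0, -0.6]
gripper_width: 0.097
gripper_force: 78.4
```

Call:
{"method": "drive_tool", "body": {
  "steps": [
    [0, -0.01, 0, 0, 0],
    [0, -0.02, 0, 0, 0],
    [0, -0.02, 0, 0, 0]
  ]
}}

```text
time: 13.6
eef_pos: [0.5391, 0.0828, 0.112]
orientation: [[-0.957, 0.289, 0.0], [0.289, 0.957, -0.0], [-0.0, 0.0, -1.0]]
force: [0.0, 0.6, -0.9]
gripper_width: 0.1
gripper_force: 78.4
```

Call:
{"method": "drive_tool", "body": {
  "steps": [
    [0, -0.008, 0, 0, 0],
    [0, -0.015, 0, 0, 0],
    [0, -0.015, 0, 0, 0]
  ]
}}

```text
time: 13.9
eef_pos: [0.541, 0.0822, 0.1118]
orientation: [[-0.957, 0.289, -0.0], [0.289, 0.957, 0.0], [0.0, -0.0, -1.0]]
force: [-0.7, 0.8, 0.3]
gripper_width: 0.105
gripper_force: 78.4
```

Call:
{"method": "drive_tool", "body": {
  "steps": [
    [0, -0.007, 0, 0, 0],
    [0, -0.013, 0, 0, 0],
    [0, -0.013, 0, 0, 0]
  ]
}}

```text
time: 14.2
eef_pos: [0.5423, 0.0818, 0.1115]
orientation: [[-0.957, 0.289, -0.002], [0.289, 0.957, 0.0], [0.002, -0.0, -1.0]]
force: [-3.2, 0.1, -0.9]
gripper_width: 0.1
gripper_force: 78.3
```

Call:
{"method": "drive_tool", "body": {
  "steps": [
    [0, -0.007, 0, 0, 0],
    [0, -0.013, 0, 0, 0],
    [0, -0.013, 0, 0, 0]
  ]
}}

```text
time: 14.5
eef_pos: [0.5437, 0.0813, 0.1112]
orientation: [[-0.957, 0.289, -0.003], [0.289, 0.957, 0.0], [0.003, -0.0, -1.0]]
force: [-4.3, 2.1, -0.8]
gripper_width: 0.103
gripper_force: 78.4
```

Call:
{"method": "drive_tool", "body": {
  "steps": [
    [0, -0.007, 0, 0, 0],
    [0, -0.013, 0, 0, 0],
    [0, -0.013, 0, 0, 0]
  ]
}}

```text
time: 14.8
eef_pos: [0.545, 0.081, 0.1113]
orientation: [[-0.957, 0.289, -0.005], [0.289, 0.957, 0.001], [0.005, -0.001, -1.0]]
force: [-7.5, 1.4, 2.4]
gripper_width: 0.105
gripper_force: 78.6
```

Call:
{"method": "drive_tool", "body": {
  "steps": [
    [0, -0.007, 0, 0, 0],
    [0, -0.013, 0, 0, 0],
    [0, -0.013, 0, 0, 0]
  ]
}}

```text
time: 15.1
eef_pos: [0.5465, 0.0806, 0.1114]
orientation: [[-0.957, 0.288, -0.006], [0.288, 0.958, 0.001], [0.006, -0.001, -1.0]]
force: [-9.7, 2.7, 4.6]
gripper_width: 0.101
gripper_force: 79.0
```

Call:
{"method": "drive_tool", "body": {
  "steps": [
    [0, -0.007, 0, -0.003, 0],
    [0, -0.013, 0, -0.003, 0],
    [0, -0.013, 0, -0.003, 0]
  ]
}}

```text
time: 15.4
eef_pos: [0.5478, 0.0802, 0.1115]
orientation: [[-0.957, 0.288, -0.007], [0.288, 0.957, 0.001], [0.007, -0.001, -1.0]]
force: [-11.1, 4.0, 3.4]
gripper_width: 0.107
gripper_force: 78.8
```

Call:
{"method": "drive_tool", "body": {
  "steps": [
    [0, -0.007, 0, 0, 0],
    [0, -0.013, 0, 0, 0],
    [0, -0.013, 0, 0, 0]
  ]
}}

```text
time: 15.7
eef_pos: [0.549, 0.0799, 0.1115]
orientation: [[-0.957, 0.288, -0.009], [0.288, 0.958, 0.002], [0.009, -0.001, -1.0]]
force: [-13.8, 4.3, 5.9]
gripper_width: 0.099
gripper_force: 79.1
```

Call:
{"method": "drive_tool", "body": {
  "steps": [
    [0, -0.006, 0, -0.002, 0],
    [0, -0.01, 0, -0.002, 0],
    [0, -0.01, 0, -0.002, 0]
  ]
}}

```text
time: 16.0
eef_pos: [0.5503, 0.0795, 0.1115]
orientation: [[-0.958, 0.288, -0.009], [0.288, 0.958, 0.002], [0.009, -0.001, -1.0]]
force: [-9.1, 1.7, 1.7]
gripper_width: 0.101
gripper_force: 78.7
```

Call:
{"method": "drive_tool", "body": {
  "steps": [
    [0, -0.005, 0, 0, 0],
    [0, -0.009, 0, 0, 0],
    [0, -0.009, 0, 0, 0]
  ]
}}

```text
time: 16.3
eef_pos: [0.5524, 0.0788, 0.1115]
orientation: [[-0.957, 0.288, -0.007], [0.288, 0.957, 0.001], [0.007, -0.001, -1.0]]
force: [-9.6, 3.7, 1.4]
gripper_width: 0.097
gripper_force: 78.5
```

Force peaked at about 14.5 N and dropped to 9 N, so the clip has snapped in. I'll push a little more to confirm it rises again at the back of the seat.

Call:
{"method": "drive_tool", "body": {
  "steps": [
    [0, -0.006, 0, 0, 0],
    [0, -0.012, 0, 0, 0],
    [0, -0.012, 0, 0, 0]
  ]
}}

```text
time: 16.6
eef_pos: [0.5536, 0.0785, 0.1115]
orientation: [[-0.957, 0.288, -0.009], [0.288, 0.958, 0.002], [0.009, -0.001, -1.0]]
force: [-11.8, 3.2, 4.0]
gripper_width: 0.1
gripper_force: 78.8
```

Call:
{"method": "drive_tool", "body": {
  "steps": [
    [0, -0.004, 0, 0, 0],
    [0, -0.008, 0, 0, 0],
    [0, -0.008, 0, 0, 0]
  ]
}}

```text
time: 16.9
eef_pos: [0.5543, 0.0783, 0.1115]
orientation: [[-0.957, 0.288, -0.01], [0.288, 0.958, 0.002], [0.01, -0.001, -1.0]]
force: [-13.8, 4.9, 5.7]
gripper_width: 0.098
gripper_force: 79.1
```

Call:
{"method": "drive_tool", "body": {
  "steps": [
    [0, -0.005, 0, 0, 0],
    [0, -0.009, 0, 0, 0],
    [0, -0.009, 0, 0, 0]
  ]
}}

```text
time: 17.2
eef_pos: [0.5551, 0.0781, 0.1115]
orientation: [[-0.957, 0.288, -0.011], [0.288, 0.958, 0.002], [0.012, -0.001, -1.0]]
force: [-16.0, 4.6, 7.3]
gripper_width: 0.104
gripper_force: 79.4
```

Call:
{"method": "drive_tool", "body": {
  "steps": [
    [0, 0.01, 0, 0, 0],
    [0, 0.02, 0, 0, 0],
    [0, 0.03, 0, 0, 0],
    [0, 0.03, 0, 0, 0]
  ]
}}

```text
time: 17.6
eef_pos: [0.5522, 0.0789, 0.1115]
orientation: [[-0.957, 0.288, -0.007], [0.288, 0.958, 0.001], [0.007, -0.001, -1.0]]
force: [-8.3, 3.3, 1.9]
gripper_width: 0.102
gripper_force: 78.6
```

Call:
{"method": "drive_tool", "body": {
  "steps": [
    [0, 0.01, 0, 0, 0],
    [0, 0.02, 0, 0, 0],
    [0, 0.02, 0, 0, 0]
  ]
}}

```text
time: 17.9
eef_pos: [0.5503, 0.0793, 0.1115]
orientation: [[-0.957, 0.289, -0.004], [0.289, 0.957, 0.001], [0.004, -0.001, -1.0]]
force: [-5.2, 1.6, -2.1]
gripper_width: 0.101
gripper_force: 78.1
```

Call:
{"method": "drive_tool", "body": {
  "steps": [
    [0, 0.006, 0, 0, 0],
    [0, 0.006, 0, 0, 0],
    [0, 0.006, 0, 0, 0]
  ]
}}

```text
time: 18.2
eef_pos: [0.5501, 0.0794, 0.1117]
orientation: [[-0.957, 0.289, -0.002], [0.289, 0.957, 0.0], [0.002, -0.0, -1.0]]
force: [-4.3, 2.1, -5.7]
gripper_width: 0.102
gripper_force: 78.0
```

Most of the load is off. Releasing now and backing straight up.

Call:
{"method": "drive_tool", "body": {
  "steps": [
    [0.15, 0, 0, 0, 0],
    [0.3, 0, 0, 0, 0],
    [0.35, 0, 0, 0, 0],
    [0.35, 0, 0, 0, 0],
    [0.35, 0, 0, 0, 0]
  ],
  "grip_force": 20
}}

```text
time: 18.7
eef_pos: [0.5517, 0.0791, 0.1132]
orientation: [[-0.957, 0.289, 0.002], [0.289, 0.957, -0.0], [-0.002, 0.0, -1.0]]
force: [0.1, 0.0, -0.3]
gripper_width: 0.346
gripper_force: 0.0
```

Call:
{"method": "drive_tool", "body": {
  "steps": [
    [0.35, 0, 0, -0.1, 0],
    [0.35, 0, 0, -0.3, 0],
    [0.35, 0.1, 0, -0.6, 0],
    [0.35, 0.4, 0, -0.8, 0],
    [0.35, 0.7, 0, -0.8, 0]
  ]
}}

```text
time: 19.2
eef_pos: [0.4529, 0.1095, 0.2389]
orientation: [[-0.957, 0.29, 0.011], [0.29, 0.957, -0.0], [-0.01, 0.003, -1.0]]
force: [-0.6, -0.1, 0.7]
gripper_width: 0.349
gripper_force: 0.0
```

Call:
{"method": "drive_tool", "body": {
  "steps": [
    [0.35, 0.3, -0.5, 0, 0],
    [0.35, 0.3, -0.5, 0, 0],
    [0.35, 0.3, -0.5, 0, 0],
    [0.35, 0.3, -0.5, 0, 0]
  ]
}}

```text
time: 19.6
eef_pos: [0.3862, 0.0504, 0.234]
orientation: [[-0.957, 0.29, 0.003], [0.29, 0.957, -0.0], [-0.003, 0.001, -1.0]]
force: [0.5, -0.2, 0.8]
gripper_width: 0.352
gripper_force: 0.0
```

```bash
python3 - <<'E'
from h import *
o,im,d,W=snap("w9"); print(o["force"],o["eef_pos"],o["time"])
s,ds=grab_frame("side")
c=camera_info("wrist"); R=np.array(o["orientation"]); M=c["mount"]
q=M[:3,:3].T@(R.T@(np.array([.5748,.0716,.11])-o["eef_pos"])-M[:3,3]); th=np.arctan2(np.hypot(*q[:2]),q[2]); uv=np.array([c["cx"],c["cy"]])+c["fx"]*th*q[:2]/np.hypot(*q[:2]); print(uv)
u,v=np.clip(uv.astype(int),[45,34],[466,349]); a=cv2.resize(im[v-34:v+34,u-45:u+45],(794,600),interpolation=cv2.INTER_CUBIC)[:,:440]
a=cv2.resize(im[v-34:v+34,u-34:u+34],(400,400),interpolation=cv2.INTER_CUBIC)
b=cv2.resize(s[154:214,230:290],(400,400),interpolation=cv2.INTER_CUBIC)
cv2.imwrite("pics/f9.png",np.hstack([a,b]))
near=(np.hypot(W[...,0]-.574,W[...,1]-.074)<.05); H,S,V=cv2.split(cv2.cvtColor(im,cv2.COLOR_BGR2HSV))
k=near&(W[...,2]>.119)&(W[...,2]<.126)&(S<60); print("top",k.sum(),W[k].mean(0),cv2.minEnclosingCircle(W[k][:,:2].astype(np.float32)*1000))
Rk=np.array([[-.957,.289],[.289,.957]])
k=near&(H>5)&(H<24)&(S>190)&(W[...,2]>.098); P=(W[k][:,:2]-[.5748,.0716])@Rk*1000; z=W[k][:,2]*1000; 
for lo,hi in ((135,150),(104,116)): m=(z>lo)&(z<hi); print(lo,m.sum(),P[m].min(0) if m.any() else 0,P[m].max(0) if m.any() else 0,np.median(z[m]))
E
```

```text
[ 0.51663821 -0.17960618  0.81225405] [0.38616413 0.05044654 0.23395324] 19.6
[316.23193923 325.25877416]
top 0 [nan nan nan] ((0.0, 0.0), 0.0)
135 0 0 0 nan
104 0 0 0 nan<stdin>:11: RuntimeWarning: Mean of empty slice.
  ret = um.true_divide(
  return _methods._mean(a, axis=axis, dtype=dtype,
  ret = ret.dtype.type(ret / rcount)
```

View pics/f9.png

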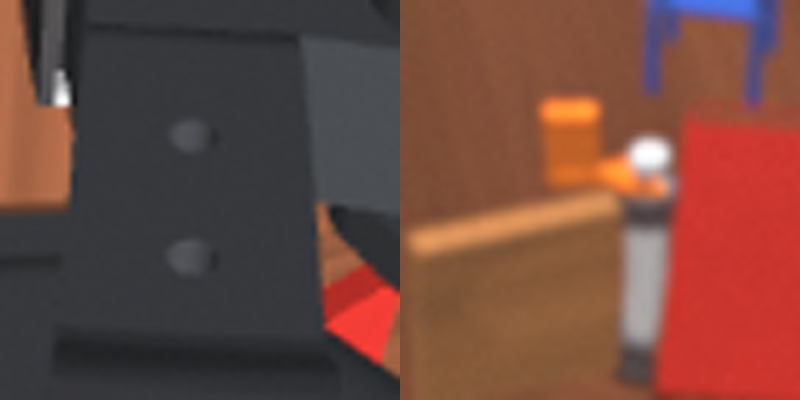

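The right half shows the clip on the post, with the tab upright at (570,140) and the flat part reaching the post below its top. The left half is blocked by the gripper. I'll check the seating depth numerically from the earlier side viewpoint.

Call:
{"method": "drive_tool", "body": {
  "steps": [
    [0.1, -0.3, -0.08, 0.16, 0],
    [0.1, -0.6, -0.08, 0.16, 0],
    [0.1, -0.85, -0.08, 0.16, 0],
    [0.1, -0.85, -0.08, 0.16, 0],
    [0.1, -0.85, -0.08, 0.16, 0]
  ]
}}

```text
time: 20.2
eef_pos: [0.5051, 0.0028, 0.2077]
orientation: [[-0.958, 0.288, -0.002], [0.288, 0.958, 0.001], [0.002, -0.0, -1.0]]
force: [0.6, 0.0, 0.2]
gripper_width: 0.099
gripper_force: 0.0
```

Call:
{"method": "drive_tool", "body": {
  "steps": [
    [0.1, 0, 0, 0, 0],
    [0.1, 0, 0, 0, 0],
    [0.1, 0, 0, 0, 0]
  ]
}}

```text
time: 20.5
eef_pos: [0.504, 0.0028, 0.209]
orientation: [[-0.958, 0.288, 0.001], [0.288, 0.958, -0.0], [-0.001, 0.0, -1.0]]
force: [-0.5, 0.2, -0.6]
gripper_width: 0.098
gripper_force: 0.0
```

```bash
python3 - <<'E'
from h import *
np.set_printoptions(suppress=True,precision=1)
o,im,d,W=snap("w10"); print(o["eef_pos"]*1000,o["time"])
H,S,V=cv2.split(cv2.cvtColor(im,cv2.COLOR_BGR2HSV)); near=(np.hypot(W[...,0]-.56,W[...,1]-.074)<.07)
k=near&(W[...,2]>.1185)&(W[...,2]<.126)&(S<60); P=W[k]*1000; c,r=cv2.minEnclosingCircle(P[:,:2].astype(np.float32)); print("top",k.sum(),P.mean(0),c,r)
ex=np.array([.957,-.289]); ey=np.array([.289,.957])
k=near&(H>3)&(H<26)&(S>215)&(W[...,2]>.103)&(W[...,2]<.15); Q=W[k]*1000; a=Q[:,:2]-P[:,:2].mean(0)
X=np.c_[a@ex,a@ey,Q[:,2]]
for lo,hi in ((139,150),(118,139),(112,118),(108,112),(103,108)): 
    m=(X[:,2]>lo)&(X[:,2]<hi); print(lo,m.sum(),*( [np.percentile(X[m],2,axis=0),np.percentile(X[m],98,axis=0)] if m.sum() else []))
leaf=(W[...,2]>.096)&(W[...,2]<.11)&(W[...,0]>.46)&(W[...,0]<.53)&(W[...,1]>.03)&(W[...,1]<.1)&(S<200); print("leaf z",np.median(W[leaf][:,2])*1000)
E
```

```text
[504.    2.8 209. ] 20.5
top 209 [573.5  71.4 121.8] (574.2179565429688, 71.39720916748047) 8.009200096130371
139 0
118 0
112 0
108 0
103 0
leaf z 101.8030529614265
```

```bash
python3 - <<'E'
from h import *
np.set_printoptions(suppress=True,precision=1)
z=np.load("w10.npz"); im,W=z["im"],z["W"]; H,S,V=cv2.split(cv2.cvtColor(im,cv2.COLOR_BGR2HSV))
ex=np.array([.957,-.289]); ey=np.array([.289,.957]); a=(W[...,:2]*1000-[574,71.4])
X=np.dstack([a@ex,a@ey,W[...,2]*1000])
near=(abs(X[...,0]+20)<35)&(abs(X[...,1])<25)&(S>60)
for lo,hi in ((134,150),(120,134),(112,120),(108.5,112),(105,108.5)):
    m=near&(X[...,2]>lo)&(X[...,2]<hi); q=X[m]; print(lo,m.sum(),*([np.percentile(q,2,axis=0),np.percentile(q,98,axis=0),np.median(H[m]),np.median(S[m])] if m.sum() else []))
E
```

```text
134 320 [-42.4  -4.8 134.6] [-21.2   4.9 140.9] 22.0 185.0
120 172 [-42.4  -4.8 120.3] [-20.9   3.9 133.6] 12.0 205.0
112 239 [-40.4 -10.7 112.1] [  7.   11.5 119.7] 20.0 184.0
108.5 146 [-39.9 -11.7 108.9] [  5.5   5.8 112. ] 15.5 191.5
105 57 [-39.7 -10.1 105.3] [ 12.1   4.8 108.3] 12.0 199.0
```

The measurements agree with a full fit. The tab ends about 40–42 mm behind the post axis, where 41 mm is expected. The clip is at groove height, the post top has returned upright and the door is still home. The robot is clear, so I'm handing in.

```bash
python3 -c "
from cell import ticket; print(ticket.close_job())"
```

```text
the job is handed in; nothing more can be done
None
```

The job is handed in: the door is pressed home on its post, and the orange clip is snapped into the groove, seated to within about 1 mm by camera, and released, with no other toy touched.

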